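Open the slide-box rack to its end stop

TASK

Open the slide-box rack all the way so that a full row of boxes will fit: press the orange release button on the sliding jaw right down and, keeping it down, push the jaw back along its bar, away from the boxes, until it is up against the end stop. Then take the hand away so that the button springs back up. Do not lift or shift the slide boxes standing in the rack, and leave the other things on the bench where they are.

Things in the scene. Friction and masses are not known exactly. Their poses are not given: they have to be found in the camera images.
- rack: Slide-box rack: grey steel base 404 x 176 x 5 mm, screwed down, long side along its own x axis; origin on the bench at mid-length; base from y -96 to +80 mm. Grey fixed jaw (85 mm high) at its -x end. Toothed steel bar (12 mm wide, top 46 mm up) runs along x at y = -56 mm to an end bracket at +x, the end stop. Boxes stand in the lane beside it (y -25 to +61 mm); fence 31 mm high at y = +66 mm.
- jaw (a joint): Gap between the jaw faces, m: 0 shut, 0.300 fully open, against the end stop; grows as the sliding jaw moves along the rack's +x axis. It slides with 2 to 3 N; a spring pawl in teeth 10 mm apart blocks it towards +x (opening) unless the release button is down; towards -x it clicks along. The boxes start clear of it.
- jaw_face (a point): Middle of the sliding jaw's face towards the boxes, 40 mm above the bench: a grey plate 4 mm thick, 96 mm wide, top 76 mm above the bench. On its +x side it is carried by a black housing on the bar, 64 mm along the bar, 44 mm wide, from 18 to 74 mm above the bench.
- release (a joint): Travel of the release button, m: 0 up, 0.010 fully down. Pressed straight down; its spring needs 3 N to start and 7 N fully down, and lifts it again as soon as it is let go. The pawl is clear of the teeth beyond 0.0055; if the button comes up on the way, the jaw catches again.
- release_top (a point): Centre of the top face of the orange ribbed release button on top of the jaw's housing; rides with the button. The face is 44 mm along the bar x 34 mm wide, flat, 88 mm above the bench when up, 14 mm proud of the housing.
- thumb_stop (a point): Middle of the top edge, on the button's side, of the black thumb stop: an upright wall of the jaw's housing across the +x end of the button, 44 mm wide, 10 mm thick, top 104 mm above the bench, face 25 mm from the button's centre. A fingertip on the pressed button pushes the jaw by this wall.
- end_stop (a point): On the bar's centre line, 40 mm above the bench, on the face of the +x end bracket (55 mm high, 14 mm thick), the end stop. With the jaw fully open the button's centre lies 36 mm from this face (on its -x side) and the housing's end face touches it.
- box_blue: Blue plastic slide box, 34 x 84 x 98 mm (x, y, z), 130 g, standing upright like a book in the rack's lane; origin in the middle of its underside, its x axis along the rack's. Not to be disturbed.
- box_white: White plastic slide box, the same size, standing in the rack. Not to be disturbed.
- box_yellow: Yellow plastic slide box, the same size, standing in the rack. Not to be disturbed.
- box_green: Green plastic slide box of the same size lying flat on the bench, 34 mm high, beside the work; origin in the middle of its underside. Leave alone.
- dropper: Amber dropper bottle with black bulb, 35 mm diameter, 101 mm high, standing on the bench on the bar's side of the rack; origin in the middle of its underside. Leave alone.
- stain_jar: Square glass staining jar with white lid, 58 x 58 x 102 mm, standing on the bench on the fence's side of the rack; origin in the middle of its underside. Leave alone.
- flask: Stoppered conical flask, 82 mm diameter at its foot, 134 mm high; origin in the middle of its underside. Leave alone.
- beaker: Glass beaker, 68 mm diameter, 95 mm high; origin in the middle of its underside. Leave alone.

How it is judged (in metres and radians):
On the way, in this order (a step that is already met when the one before it is completed fails the run):
1. the release button is pressed down (at least 6 mm) while the jaw is still more than 60 mm short of fully open (value of joint release above 0.006 m and value of joint jaw below 0.24 m), for 0.1 s.
2. the jaw is pushed back along its bar to within 8 mm of fully open (value of joint jaw above 0.292 m), for 0.1 s.
At the end, for the whole second after the job is handed in: The jaw rests within 8 mm of fully open, the button is back up (within 2 mm), and the three boxes in the rack stand upright (within 0.15 rad) within 15 mm of where they stood (value of joint jaw above 0.292 m and velocity of joint jaw between -0.005 and 0.005 m/s and value of joint release below 0.002 m and angle between each of box_blue, box_white, box_yellow's own z axis and vertical below 0.15 rad and distance of each of box_blue, box_white, box_yellow from where it was at the start of the episode below 0.015 m); the robot touches nothing.
It fails at once if a slide box in the rack is shifted, lifted or tipped (moved more than 20 mm or tilted more than 0.25 rad) (distance of any of box_blue, box_white, box_yellow from where it was at the start of the episode above 0.02 m or angle between any of box_blue, box_white, box_yellow's own z axis and vertical above 0.25 rad).
It fails at once if another thing on the bench is moved by more than 20 mm (distance of any of box_green, dropper, stain_jar, flask, beaker from where it was at the start of the episode above 0.02 m).
It also fails if it takes over 32 s, if anything falls off the work surface, if the arm or the gripper's body presses on something with over 40 N, if the wrist force passes 120 N, or if a joint passes its speed limit or range.

ROBOT

A 6-joint arm with a two-finger parallel gripper is mounted at the origin on the work surface. World frame = base frame: x ahead of the robot, y to its left, z up, the work surface at z = 0. Lengths are in m, angles in degrees, forces in N, time in s.
With the tool pointing down it reaches from about 0.225 to 0.875 m from the base axis. Payload 3.4 kg.
Tool frame: the origin (TCP) lies midway between the tips of the shut fingers; the grasp point (between the pads) lies 19 mm behind it (robot.grip_depth is the distance from the TCP to the grasp point, in m); z points along the fingers, y is the line along which they close (so a half turn about z gives the same grasp; the last joint's range is limited). The gripper opens to 85 mm and grips with 20 to 120 N. Pads are 22 mm wide; open, the fingers measure 114 mm over their backs; the gripper's body (76 mm by 85 mm) begins 54 mm behind the grasp point. The pads swing forward as they close: fully open they stand 13 mm farther back than shut.
Start: joints at [-74.656, 15.808, 86.224, -0, 77.962, -6.933], TCP at [0.218, -0.532, 0.231] pointing down, gripper open.
Joint ranges: [-165.64, 165.64], [-43.16, 119.46], [12.63, 154.43], [-67.54, 247.53], [6.08, 155.33], [-154.97, 154.97]. Speed limits (degrees/s): [147.25, 147.25, 180, 180, 180, 180].

INTERFACE

Orientations are given as a 3x3 rotation matrix whose columns are the frame's x, y, z axes.
In Python, from rig import robot gives the robot as it stands. The module is installed in compiled form; this text tells all that it offers.
- The arm moves only by the tool jog_arm, never from a script. Its argument "increments" is a list of rows, each a list of 3 entries, a list of its own where there are three numbers: the gripper's target within -1 to 1 (shut at 1, half-way at 0, fully open at -1), then the shift along the tool's x, y, z in cm, then the turn, a rotation vector about the tool's x, y, z in rad. In form: [[gripper, [dx, dy, dz], [wx, wy, wz]], ...]. A call has 1 to 8 rows; each row is the pose to reach, as a shift and turn from the pose commanded when the call began, along the tool's axes at that moment; what a row does not reach only later rows make up. A row lasts 1/12 s, in which the tool goes at most 41.7 mm and 7.16 degrees, less where a joint would pass 70% of its speed; a pose out of reach is approached as far as the arm can. A call with a gripper value outside its range is refused whole. The fingers move at their own pace and stop on an object; the grip force is fixed at half the most. Time passes only in rows, so rows that repeat a pose let the fingers close. It gives the time, the measured TCP pose, the force, the opening and the grip force at its end, in the units of the state.
- robot.get_obs(): the state, without advancing time (a new reading comes with each control period).
- robot.grab_frame(name): name is "side" or "top"; returns a dict with "frame" (420x560x3 uint8, blue, green, red), "depth" (420x560 float32, m along the optical axis (not along the pixel's ray), 0 where there is no reading), "K" (3x3 intrinsics, pixels), "xyz" and "attitude" of the camera in the world. Camera axes: x right, y up, looking along -z (the intrinsics and any distortion apply to the point x, -y, -z); pixel columns grow to the right and rows downward; lengths in m; the calibration is good to about 2 mm. A picture is of the moment at which its call begins.
- robot.hand_in(): hands the job in; it is judged then, once.
The state is a dict: "time_s": time; "joint_pos": joint angles; "qvel": joint speeds; "joint_efforts": joint torques, N m; "ee_pos": TCP position; "ee_rot": TCP orientation; "ft_force": force on the tool from outside, world axes, zero at the start; "ft_torque": the same for the moment, N m; "width": finger opening in m; "grasp_force": force on a finger pad.
Only numpy, scipy, OpenCV 4.12 (cv2) and the standard library are available. Lean on these libraries where they do the work, as an engineer would, in place of code of your own. Each camera call takes 0.05 s, during which the arm holds its last target. There are 200 camera calls.

## Working session

There is one attempt and no reset: what is moved stays moved. The work goes in short steps, Python scripts to look and compute and a tool call to move; the robot and the scene stay as the last step left them, time stands still between calls to the robot, and variables do not carry over. Pictures are saved under pics/ and viewed, at most 10 in all, crops included, and the job is handed in when it is done.

Besides the shell and the picture viewer there is one more tool, called by a JSON object that holds its "op" and its "data". jog_arm: Moves the arm, as the interface text tells. Its arguments: {"type":"object","properties":{"increments":{"type":"array","items":{"type":"array"}}},"required":["increments"]}

```bash
mkdir -p pics; cat > h.py <<'E'
import numpy as np, cv2
from rig import robot
def pts(f):
    d=f["depth"];K=np.array(f["K"]);h,w=d.shape
    u,v=np.meshgrid(np.arange(w),np.arange(h))
    c=np.stack([(u-K[0,2])/K[0,0]*d,-(v-K[1,2])/K[1,1]*d,-d],-1)
    return c@np.array(f["attitude"]).T+np.array(f["xyz"])
E
python3 - <<'E'
from h import *
o=robot.get_obs();print(o["time_s"],o["ee_pos"],np.round(o["ee_rot"],3),o["width"])
for n in("top","side"):
    f=robot.grab_frame(n);cv2.imwrite(f"pics/{n}0.png",f["frame"]);print(n,f["xyz"],np.round(f["attitude"],3).tolist())
    P=pts(f);np.save(n+"P.npy",P)
    hsv=cv2.cvtColor(f["frame"],cv2.COLOR_BGR2HSV)
    m=cv2.inRange(hsv,(4,150,120),(18,255,255))
    k,l,s,c=cv2.connectedComponentsWithStats(m)
    for i in range(1,k):
        if s[i,4]>40:
            q=P[l==i];print(s[i],c[i],np.median(q,0),q.min(0),q.max(0))
E
```

```text
0.0 [ 0.21783349 -0.53156308  0.23042092] [[ 0.925  0.379 -0.   ]
 [ 0.379 -0.925  0.002]
 [ 0.    -0.002 -1.   ]] 0.08545522611236805
top [ 0.26669623 -0.0453795   1.55505588] [[0.017, 0.987, -0.161], [-1.0, 0.021, 0.019], [0.022, 0.161, 0.987]]
[230 180  11   8  44] [235.02272727 184.40909091] [0.59011635 0.06422312 0.05037387] [ 0.58355679  0.05003902 -0.0030577 ] [0.61342995 0.08336407 0.05786984]
[247 195  20  17 214] [256.35046729 203.04672897] [ 5.32898181e-01 -4.28027837e-05  8.74409672e-02] [ 0.26669623 -0.0453795   0.07082784] [0.55581828 0.02800629 1.55505588]
side [0.22359121 0.67939392 0.90747868] [[-0.921, 0.281, -0.27], [-0.39, -0.657, 0.645], [0.003, 0.699, 0.715]]
[267 216  15  10 130] [273.98461538 221.00769231] [ 0.53489136 -0.00058919  0.08751645] [ 0.51519348 -0.02362251  0.07052804] [0.55933191 0.0321471  0.10415369]
[235 239  13  10  90] [240.6        243.51111111] [0.59434985 0.07366298 0.05088375] [0.22359121 0.05768473 0.03681248] [0.61434601 0.67939392 0.90747868]
```

View pics/top0.png

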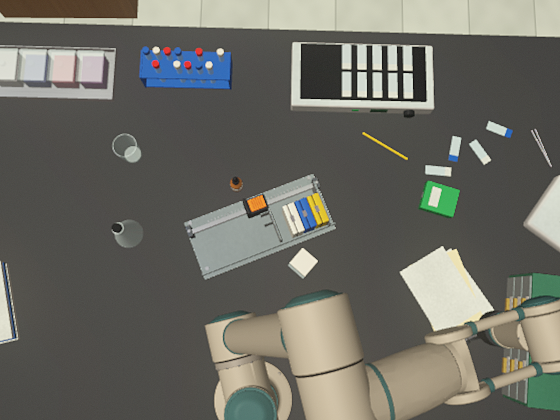

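View pics/side0.png

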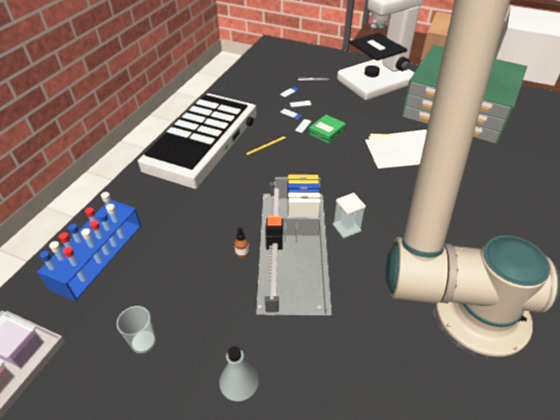

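The top view shows the orange button at about (256, 203), with the boxes to its right at about (305, 213). The end bracket is on the left at (188, 228) and the dropper at (235, 184). In both views rack +x runs to the left/near side, which is roughly world +y. Next I'll measure the bar's direction.

```bash
python3 - <<'E'
from h import *
def line(q):
    vx,vy,x,y=cv2.fitLine(q[:,:2].astype(np.float32),cv2.DIST_HUBER,0,.001,.001).ravel()
    if vy<0:vx,vy=-vx,-vy
    return np.array([vx,vy])
B=np.array([.533,0])
for n in("top","side"):
    P=np.load(n+"P.npy").reshape(-1,3);I=cv2.imread(f"pics/{n}0.png").reshape(-1,3)
    a=np.array([-.35,.937])
    for _ in range(4):
        nrm=np.array([-a[1],a[0]])
        s=(P[:,:2]-B)@a;t=(P[:,:2]-B)@nrm
        bar=(abs(t)<.014)&(s>.05)&(s<.19)&(P[:,2]>.041)&(P[:,2]<.052)
        a=line(P[bar])
    h=cv2.cvtColor(I[None],cv2.COLOR_BGR2HSV)[0]
    o=(h[:,0]>=4)&(h[:,0]<=18)&(h[:,1]>150)&(h[:,2]>120)&(abs(P[:,2]-.088)<.006)&(np.hypot(s,t)<.05)
    print(n,"dir",a,bar.sum(),"t bar",np.median(t[bar]),"button s,t range",np.percentile(s[o],[2,50,98]),np.percentile(t[o],[2,50,98]))
    c=B+a*np.mean(np.percentile(s[o],[2,98]))+nrm*np.mean(np.percentile(t[o],[2,98]));print("button",c,np.median(P[o,2]))
    ts=(abs(t)<.03)&(abs(s)<.06)&(P[:,2]>.098)&(P[:,2]<.112)
    print("thumb",ts.sum(),np.percentile(s[ts],[2,50,98]) if ts.any() else '',np.median(P[ts],0))
    e=(abs(t)<.015)&(s>.1)&(s<.26)&(P[:,2]>.0525)&(P[:,2]<.06)
    print("end",e.sum(),np.percentile(s[e],[2,50,98]) if e.any() else '')
    d=(h[:,0]<18)&(h[:,1]>100)&(np.hypot(P[:,0]-.59,P[:,1]-.065)<.04)
    print("dropper s,t",np.median(s[d]),np.median(t[d]))
    bx=(t>.02)&(t<.14)&(s<0)&(s>-.25)&(P[:,2]>.085);print("boxes s",np.percentile(s[bx],[2,98]),"t",np.percentile(t[bx],[2,98]))
E
```

```text
top dir [-0.38448837  0.92312986] 229 t bar 0.00046594161770921683 button s,t range [-0.02089695 -0.00033979  0.02067421] [-0.01730624 -0.0009444   0.01596122]
button [5.33663634e-01 1.55765013e-04] 0.0878871211950405
thumb 56 [0.02495581 0.02951947 0.03415393] [0.52244564 0.02751032 0.10312536]
end 43 [0.12347119 0.20103717 0.20881339]
dropper s,t 0.03495944315314911 -0.0789395321610613
boxes s [-0.17017859 -0.0620676 ] t [0.03540227 0.11702606]
side dir [-0.40249354  0.91542286] 272 t bar -0.0036776026017061375 button s,t range [-0.01585166 -0.00032285  0.01408893] [-0.01742044 -0.00193452  0.0133167 ]
button [5.35238156e-01 7.38055759e-06] 0.08765867223832624
thumb 69 [0.02723337 0.03387449 0.03823921] [0.5232909  0.03223002 0.10233375]
end 51 [0.19933389 0.2055525  0.21103882]
dropper s,t 0.042760825188898774 -0.08555681113462991
boxes s [-0.15992794 -0.05646382] t [0.03503643 0.1156383 ]
```

{"op": "jog_arm", "data": {"increments": [[1, [4, -3, 0], [0, 0, 0]], [1, [8, -6, 0], [0, 0, 0]], [1, [12, -9, 0], [0, 0, 0]], [1, [16, -12, 0], [0, 0, 0]], [1, [20, -15, 0], [0, 0, 0]], [1, [24, -18, 0], [0, 0, 0]], [1, [24.5, -18.6, 0], [0, 0, 0]], [1, [24.5, -18.6, 0], [0, 0, 0]]]}}

```text
time_s: 0.77
ee_pos: [0.3753, -0.2622, 0.231]
ee_rot: [[0.924, 0.382, 0.001], [0.382, -0.924, 0.003], [0.002, -0.003, -1.0]]
ft_force: [0.7, -0.6, -0.3]
width: 0.0
grasp_force: 0.0
```

{"op": "jog_arm", "data": {"increments": [[1, [4, -3, 0], [0, 0, 0]], [1, [8, -6, 0], [0, 0, 0]], [1, [12, -9, 0], [0, 0, 0]], [1, [16, -12, 0], [0, 0, 0]], [1, [20, -15, 0], [0, 0, 0]], [1, [24, -18, 0], [0, 0, 0]], [1, [24.7, -18.5, 0], [0, 0, 0]], [1, [24.7, -18.5, 0], [0, 0, 0]]]}}

```text
time_s: 1.43
ee_pos: [0.5345, 0.0023, 0.2308]
ee_rot: [[0.924, 0.382, 0.001], [0.382, -0.924, 0.003], [0.002, -0.002, -1.0]]
ft_force: [0.2, -0.1, -0.3]
width: 0.0001
grasp_force: 0.0
```

{"op": "jog_arm", "data": {"increments": [[1, [0, 0, 3], [0, 0, 0]], [1, [0, 0, 6], [0, 0, 0]], [1, [0, 0, 9], [0, 0, 0]], [1, [0, 0, 11], [0, 0, 0]], [1, [0, 0, 12], [0, 0, 0]], [1, [0, 0, 12], [0, 0, 0]], [1, [0, 0, 12], [0, 0, 0]]]}}

```text
time_s: 2.02
ee_pos: [0.5329, -0.0024, 0.1114]
ee_rot: [[0.925, 0.379, -0.0], [0.379, -0.925, -0.0], [-0.0, 0.0, -1.0]]
ft_force: [0.0, 0.3, 0.1]
width: -0.0002
grasp_force: 0.0
```

```bash
python3 - <<'E'
from h import *
o=robot.get_obs();print(o["ee_pos"],np.round(o["ee_rot"],3).tolist(),o["ft_force"])
p=o["ee_pos"][:2]-np.array([.5344,0]);a=np.array([-.389,.921]);print("s,t",p@a,p@[-a[1],a[0]])
for n in("top","side"):
    f=robot.grab_frame(n);u,v=(256,203) if n=="top" else (274,221)
    cv2.imwrite(f"pics/{n}1.png",cv2.resize(f["frame"][v-50:v+50,u-65:u+65],None,fx=6,fy=6,interpolation=cv2.INTER_CUBIC)[:600,:780])
E
```

```text
[ 0.53286311 -0.00240081  0.11142422] [[0.925, 0.379, -0.0], [0.379, -0.925, -0.0], [-0.0, 0.0, -1.0]] [0.00220388 0.33069469 0.09143905]
s,t -0.0016132908714411476 0.002349391525577669
```

View pics/side1.png

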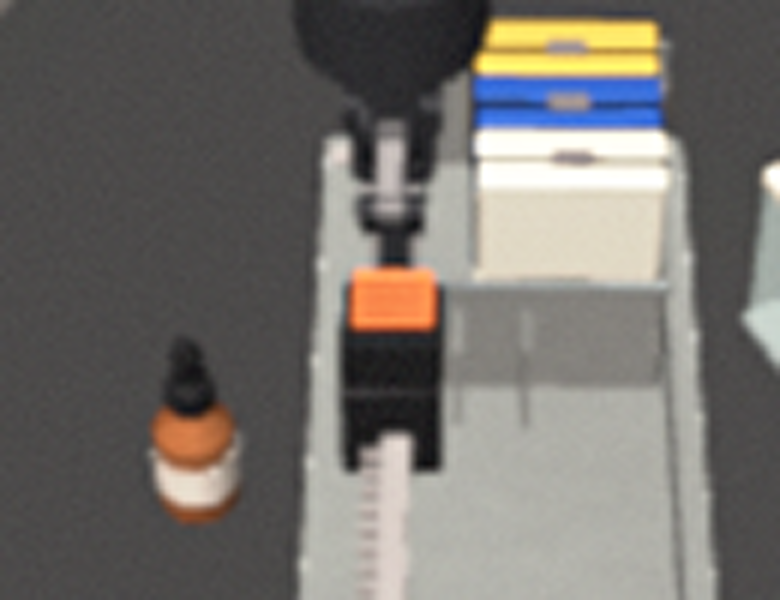

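The side crop shows the shut fingertips just above the orange button (fingertips near (395, 250), button near (393, 300)). They are laterally centred and well clear of the white box and the dropper. Now I press down.

{"op": "jog_arm", "data": {"increments": [[1, [0, 0, 1.5], [0, 0, 0]], [1, [0, 0, 2.2], [0, 0, 0]], [1, [0, 0, 2.6], [0, 0, 0]], [1, [0, 0, 3.0], [0, 0, 0]], [1, [0, 0, 3.2], [0, 0, 0]], [1, [0, 0, 3.3], [0, 0, 0]], [1, [0, 0, 3.3], [0, 0, 0]], [1, [0, 0, 3.3], [0, 0, 0]]]}}

```text
time_s: 2.78
ee_pos: [0.5331, -0.0025, 0.0793]
ee_rot: [[0.925, 0.379, 0.001], [0.379, -0.925, -0.0], [0.001, 0.001, -1.0]]
ft_force: [-2.0, 0.3, 6.8]
width: -0.0002
grasp_force: 3.1
```

{"op": "jog_arm", "data": {"increments": [[1, [0, 0, 0.15], [0, 0, 0]], [1, [0, -0.5, 0.15], [0, 0, 0]], [1, [0, -1.0, 0.15], [0, 0, 0]], [1, [0, -1.5, 0.15], [0, 0, 0]], [1, [0, -2.2, 0.15], [0, 0, 0]], [1, [0, -3.0, 0.15], [0, 0, 0]], [1, [0, -4.0, 0.15], [0, 0, 0]], [1, [0, -4.0, 0.15], [0, 0, 0]]]}}

```text
time_s: 3.45
ee_pos: [0.5175, 0.0354, 0.0781]
ee_rot: [[0.925, 0.38, 0.002], [0.38, -0.925, -0.0], [0.001, 0.001, -1.0]]
ft_force: [-2.5, 0.4, 6.7]
width: -0.0
grasp_force: 3.3
```

{"op": "jog_arm", "data": {"increments": [[1, [0, -0.8, 0], [0, 0, 0]], [1, [0, -1.8, 0], [0, 0, 0]], [1, [0, -2.8, 0], [0, 0, 0]], [1, [0, -3.8, 0], [0, 0, 0]], [1, [0, -4.8, 0], [0, 0, 0]], [1, [0, -5.8, 0], [0, 0, 0]], [1, [0, -6.5, 0], [0, 0, 0]], [1, [0, -6.5, 0], [0, 0, 0]]]}}

```text
time_s: 4.12
ee_pos: [0.4928, 0.0957, 0.078]
ee_rot: [[0.925, 0.38, 0.001], [0.38, -0.925, 0.0], [0.001, 0.0, -1.0]]
ft_force: [-2.1, 0.9, 6.9]
width: -0.0001
grasp_force: 3.4
```

```bash
python3 - <<'E'
from h import *
o=robot.get_obs();print(o["ee_pos"],o["ft_force"])
f=robot.grab_frame("side");u,v=274,235
cv2.imwrite("pics/side2.png",cv2.resize(f["frame"][v-60:v+80,u-65:u+65],None,fx=4,fy=4,interpolation=cv2.INTER_CUBIC))
E
```

```text
[0.49284466 0.09567471 0.07799946] [-2.08570997  0.87003659  6.93558107]
```

View pics/side2.png

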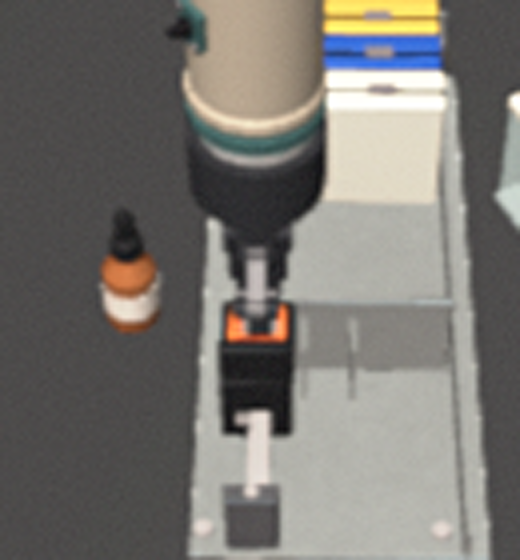

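The side crop shows the jaw travelling with the pressed button (260, 320). The bracket is ahead at (252, 515) and the boxes haven't moved. I continue to the stop, slowing near the end.

{"op": "jog_arm", "data": {"increments": [[1, [0, -0.8, 0], [0, 0, 0]], [1, [0, -1.8, 0], [0, 0, 0]], [1, [0, -2.8, 0], [0, 0, 0]], [1, [0, -3.8, 0], [0, 0, 0]], [1, [0, -4.5, 0], [0, 0, 0]], [1, [0, -5.0, 0], [0, 0, 0]], [1, [0, -5.4, 0], [0, 0, 0]], [1, [0, -5.4, 0], [0, 0, 0]]]}}

```text
time_s: 4.83
ee_pos: [0.4727, 0.1451, 0.078]
ee_rot: [[0.925, 0.38, 0.002], [0.38, -0.925, -0.0], [0.001, 0.001, -1.0]]
ft_force: [-2.1, -0.8, 7.8]
width: 0.0001
grasp_force: 3.6
```

{"op": "jog_arm", "data": {"increments": [[1, [0, -0.2, 0], [0, 0, 0]], [1, [0, -0.4, 0], [0, 0, 0]], [1, [0, -0.6, 0], [0, 0, 0]], [1, [0, -0.8, 0], [0, 0, 0]], [1, [0, -0.8, 0], [0, 0, 0]]]}}

```text
time_s: 5.25
ee_pos: [0.4712, 0.1516, 0.0783]
ee_rot: [[0.925, 0.38, 0.004], [0.38, -0.925, -0.002], [0.004, 0.003, -1.0]]
ft_force: [0.5, -2.6, 6.8]
width: 0.0001
grasp_force: 3.3
```

{"op": "jog_arm", "data": {"increments": [[1, [0, -0.2, 0], [0, 0, 0]], [1, [0, -0.4, 0], [0, 0, 0]], [1, [0, -0.6, 0], [0, 0, 0]], [1, [0, -0.6, 0], [0, 0, 0]], [1, [0, -0.6, 0], [0, 0, 0]]]}}

```text
time_s: 5.67
ee_pos: [0.4693, 0.1573, 0.0784]
ee_rot: [[0.925, 0.38, 0.005], [0.38, -0.925, -0.001], [0.004, 0.003, -1.0]]
ft_force: [1.3, -2.6, 5.8]
width: 0.0002
grasp_force: 3.3
```

```bash
python3 - <<'E'
from h import *
o=robot.get_obs();print(o["ee_pos"],o["ft_force"])
f=robot.grab_frame("side");u,v=270,275
cv2.imwrite("pics/side3.png",cv2.resize(f["frame"][v-50:v+50,u-65:u+65],None,fx=6,fy=6,interpolation=cv2.INTER_CUBIC))
E
```

```text
[0.46930192 0.1572966  0.07836487] [ 1.32564452 -2.64668538  5.81561226]
```

View pics/side3.png

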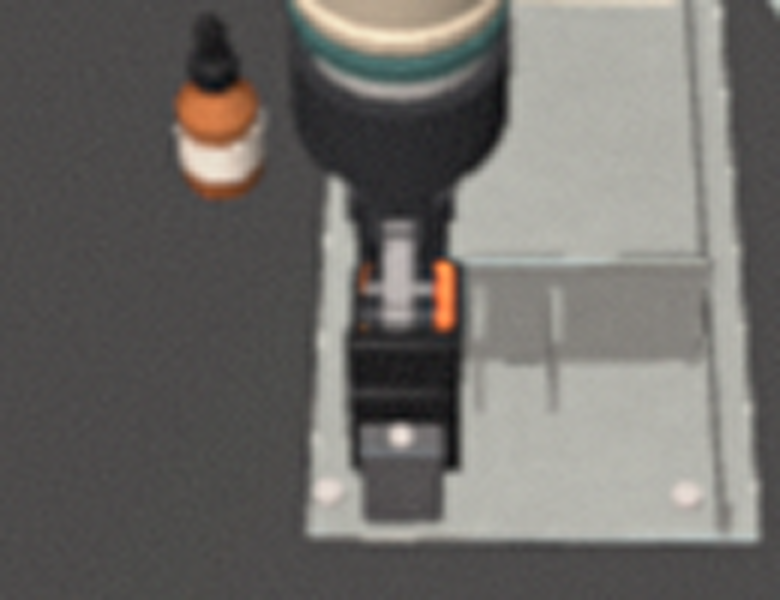

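The side crop shows the housing close to or against the bracket, with the fingers on the button near the wall (400, 290). I keep creeping until the sideways force rises.

{"op": "jog_arm", "data": {"increments": [[1, [0, -0.2, 0], [0, 0, 0]], [1, [0, -0.4, 0.05], [0, 0, 0]], [1, [0, -0.6, 0.05], [0, 0, 0]], [1, [0, -0.6, 0.05], [0, 0, 0]], [1, [0, -0.6, 0.05], [0, 0, 0]]]}}

```text
time_s: 6.13
ee_pos: [0.4684, 0.1598, 0.0783]
ee_rot: [[0.924, 0.382, 0.008], [0.382, -0.924, -0.007], [0.004, 0.009, -1.0]]
ft_force: [3.1, -12.3, 7.7]
width: 0.0003
grasp_force: 9.0
```

{"op": "jog_arm", "data": {"increments": [[1, [0, -0.15, 0], [0, 0, 0]], [1, [0, -0.3, 0], [0, 0, 0]], [1, [0, -0.3, 0], [0, 0, 0]], [1, [0, -0.3, 0], [0, 0, 0]]]}}

```text
time_s: 6.47
ee_pos: [0.4684, 0.1599, 0.0783]
ee_rot: [[0.923, 0.384, 0.01], [0.384, -0.923, -0.012], [0.004, 0.015, -1.0]]
ft_force: [5.9, -21.6, 7.5]
width: -0.0003
grasp_force: 14.0
```

Solid stop. I release the preload and lift straight up.

{"op": "jog_arm", "data": {"increments": [[1, [0, 0.2, 0], [0, 0, 0]], [1, [0, 0.4, 0], [0, 0, 0]], [1, [0, 0.5, -0.3], [0, 0, 0]], [1, [0, 0.5, -1.2], [0, 0, 0]], [1, [0, 0.5, -2.5], [0, 0, 0]], [1, [0, 0.5, -5], [0, 0, 0]], [1, [0, 0.5, -8], [0, 0, 0]], [1, [0, 0.5, -11], [0, 0, 0]]]}}

```text
time_s: 7.13
ee_pos: [0.4651, 0.1613, 0.1872]
ee_rot: [[0.925, 0.379, -0.001], [0.379, -0.925, -0.0], [-0.001, -0.0, -1.0]]
ft_force: [1.3, 0.4, -1.1]
width: -0.0002
grasp_force: 0.0
```

{"op": "jog_arm", "data": {"increments": [[1, [0, 4, -2], [0, 0, 0]], [1, [0, 8, -2], [0, 0, 0]], [1, [0, 12, -2], [0, 0, 0]], [1, [0, 16, -2], [0, 0, 0]], [1, [0, 18, -2], [0, 0, 0]], [1, [0, 18, -2], [0, 0, 0]], [1, [0, 18, -2], [0, 0, 0]]]}}

```text
time_s: 7.72
ee_pos: [0.5339, -0.0059, 0.2061]
ee_rot: [[0.926, 0.377, -0.0], [0.377, -0.926, 0.001], [-0.0, -0.001, -1.0]]
ft_force: [0.8, 0.0, 0.1]
width: -0.0001
grasp_force: 0.0
```

```bash
python3 - <<'E'
from h import *
o=robot.get_obs();print(o["time_s"],o["ee_pos"],o["ft_force"])
a=np.array([-.389,.921]);nr=np.array([-.921,-.389])
for n in("top","side"):
    f=robot.grab_frame(n);P=pts(f).reshape(-1,3);h=cv2.cvtColor(f["frame"],cv2.COLOR_BGR2HSV).reshape(-1,3)
    s=(P[:,:2]-[.534,0])@a;t=(P[:,:2]-[.534,0])@nr
    m=(h[:,0]>=4)&(h[:,0]<=18)&(h[:,1]>150)&(h[:,2]>120)&(s>.11)&(s<.21)&(abs(t)<.03)
    print(n,m.sum(),"button z",np.median(P[m,2]),"s",np.percentile(s[m],[2,50,98]))
    bx=(t>.02)&(t<.14)&(s<0)&(s>-.25)&(P[:,2]>.085)&(P[:,2]<.105);print("boxes s",np.percentile(s[bx],[2,98]),"t",np.percentile(t[bx],[2,98]))
    if n=="side":
        u,v=270,255
        cv2.imwrite("pics/side4.png",cv2.resize(f["frame"][v-75:v+75,u-65:u+65],None,fx=4,fy=4,interpolation=cv2.INTER_CUBIC))
E
```

```text
7.7167 [ 0.53392562 -0.00592147  0.20612284] [0.76244777 0.0126682  0.10692625]
top 148 button z 0.08737804534404492 s [0.14584265 0.16857224 0.18489933]
boxes s [-0.16834231 -0.06083038] t [0.03689009 0.11870968]
side 205 button z 0.0875108944080003 s [0.14161626 0.16025605 0.18667526]
boxes s [-0.16045655 -0.05722808] t [0.03500245 0.11577376]
```

View pics/side4.png

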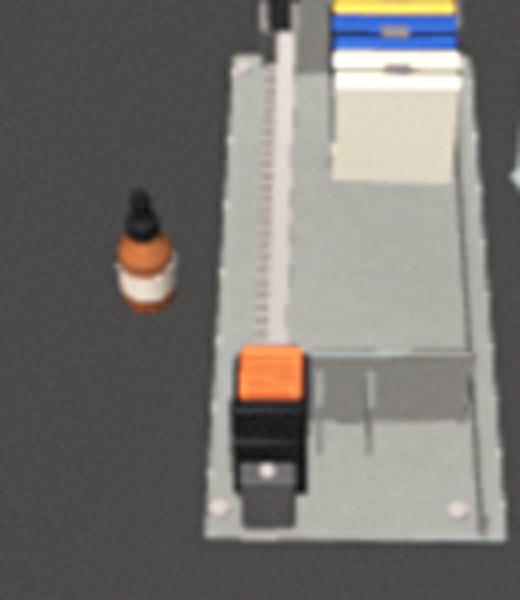

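The side crop shows the button up (272, 372; height measured at 87.5 mm) and the housing against the bracket (268, 480). The boxes and dropper are where they were, and the hand is clear.

```bash
python3 -c "
from rig import robot
print(robot.hand_in())"
```

```text
the job is handed in; nothing more can be done
None
```

The sliding jaw is fully open against the end stop, the button is back up, the boxes and dropper stand where they were, and the job is handed in; no verdict was returned.

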